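# Light the level on the pipe

### The arm

A 7-joint arm with a two-finger parallel gripper is mounted at the origin on the work surface. World frame = base frame: x ahead of the robot, y to its left, z up, the work surface at z = 0. Lengths are in m, angles in rad, forces in N, time in s.
With the tool pointing down it reaches from about 0.4 to 0.85 m from the base axis. Payload 4.5 kg.
Tool frame: the origin (TCP) lies between the finger pads; the fingertips stand r.tip_reach ahead of it and the grasp point (between the pads) lies 3 mm ahead of it (r.tip_reach is the distance from the TCP to the fingertips, in m); z points along the fingers, y is the line along which they close (so a half turn about z gives the same grasp; the last joint's range is limited). The gripper opens to 88 mm and grips with 3 to 60 N. Pads are 18 mm wide; open, the fingers measure 123 mm over their backs; the gripper's body (75 mm by 187 mm) begins 45 mm behind the grasp point.
Start: joints at [-1.174, 0.689, -0.195, 1.565, 0.157, 0.902, -0.215], TCP at [0.222, 0.584, 0.261] pointing down, gripper open.
Joint ranges: [-3.01, 3.01], [-0.46, 2.08], [-1.47, 1.51], [0.13, 2.56], [-1, 4.14], [0.04, 2.09], [-2.66, 2.66]. Speed limits (rad/s): [2.57, 2.57, 3.14, 3.14, 3.14, 3.14, 3.14].

### API

Orientations are given as a unit quaternion [x, y, z, w].
In Python, from plant import r gives the robot as it stands.
- The arm moves only by the tool step_arm, never from a script. Its argument "motion" is a list of rows, each an object with "dp": the shift along the tool's x, y, z in mm, a list of three; "twist": the turn, a rotation vector about the tool's x, y, z in rad, a list of three; "hand": the opening, from -1 (shut) to 1 (fully open). In form: [{"dp": [dx, dy, dz], "twist": [rx, ry, rz], "hand": hand}, ...]. A call has 1 to 5 rows; each row is the pose to reach, as a shift and turn from the pose commanded when the call began, along the tool's axes at that moment; what a row does not reach only later rows make up. A row lasts 1/8 s, in which the tool goes at most 62.5 mm and 10.7 degrees, less where a joint would pass 70% of its speed; a pose out of reach is approached as far as the arm can. A call with a gripper value outside its range is refused whole. The fingers move at their own pace and stop on an object; "force" is the grip in N (left out, the last holds). Time passes only in rows, so rows that repeat a pose let the fingers close. It gives the time, the measured TCP pose, the force, the opening and the grip force at its end, in the units of the state.
- r.get_state(): the state, without advancing time (a new reading comes with each control period).
- r.snapshot(name): name is "scene" or "side" or "wrist"; returns a dict with "pixels" (400x640x3 uint8, red, green, blue), "depth" (400x640 float32, m along the optical axis (not along the pixel's ray), 0 where there is no reading), "fx", "fy", "cx", "cy" (pixels), "xyz" and "orientation" of the camera in the world; the wrist camera has in their place "mount" (4x4, takes a point from camera to tool coordinates, whose origin is the TCP and whose axes are the flange's). Camera axes: x right, y down, z forward; pixel columns grow to the right and rows downward; lengths in m; the calibration is good to about 2 mm. The wrist camera is an equidistant fisheye: a pixel r from the principal point sees the ray r / f radians off the axis. A picture is of the moment at which its call begins: read the wrist's pose just before it.
- r.finish_job(): hands the job in; it is judged then, once.
Trained networks look in the newest picture that a camera, given by its name, has taken for a name from the list of things; names that differ only in an ending like _2 or _b are one class to them, and where a whole thing is asked for, a point or a joint stands for the part that bears it (a point fixed in the world has none). Each returns a list of dicts, best first, with "score" (0 to 1); they miss things now and then, are a little off and sometimes report something else, mostly with a low value. They report only what shows in the picture. A call takes as long as a camera call. They do not tell look-alikes from the thing itself.
- r.search_frame(camera, thing): "at" ([x, y, z] in m, in the coordinates of the camera as it stood for that picture, good to about 4 mm: the middle of the surface that is visible of it).
The state is a dict: "clock": time; "q": joint angles; "qd": joint speeds; "joint_torque": joint torques, N m; "tool_pos": TCP position; "eef_rot": TCP orientation; "contact_force": force on the tool from outside, world axes, zero at the start; "moment": the same for the moment, N m; "opening": opening from 0.0 (shut) to 1.0 (fully open); "finger_force": force on a finger pad.
Only numpy, scipy, OpenCV 4.12 (cv2) and the standard library are available. Lean on these libraries where they do the work, as an engineer would, in place of code of your own. Each camera call takes 0.05 s, during which the arm holds its last target. There are 200 camera calls.

### The job

Check the pipe clamped in the bench vice: first set the yellow spirit level gently lengthwise on top of the pipe, upright with its grooved base straddling the crown, and let go so that it stays balanced there. Then draw the orange hand lamp out of its charging dock, turn it and hold it in the air above the level with the lens pointing down at the green vial, straight or at a slant, from about 10 to 20 cm away. Finish while still holding the lamp steadily there, and leave the other things on the bench where they lie.

Things in the scene. Friction and masses are not known exactly. Their poses are not given: they have to be found in the camera images.
- pipe: Grey steel pipe, 42 mm outside diameter, 280 mm long, clamped level in the vice, fixed. Origin on its axis at half length, 130 mm above the bench; y runs along the pipe, z up, so the crown is at z = 21 mm. The jaws hold it from y = -120 to -20 mm and their tops stand 5 mm above its axis; the rest stands out freely to +y.
- vice: Grey bench vice, 100 mm jaws, bolted down. Origin on the bench below the middle of the jaw gap; x from the moving jaw (robot side) to the fixed jaw, y along the jaws, z up. Jaw tops 135 mm high. It reaches from x = -220 mm (spindle and cross handle, 73 mm high) to x = 150 mm (anvil, 119 mm high), y within 105 mm.
- level: Yellow spirit level, 160 (x) x 26 thick (y) x 42 high (z) mm, about 0.2 kg, not magnetic, upright on the green case. Origin: centre of its underside, which has a lengthwise V-groove 22 mm wide, 5 mm deep, faces at 25 degrees: seated on the pipe the origin lies 18 mm above the pipe's axis. Only balance and friction keep it there. Grasp it from above across its thickness.
- vial (a point): Centre of the green vial in the middle of the level's top edge, 37.5 mm above the level's underside.
- case: Weathered green steel case, 200 mm (x) by 140 mm (y), 80 mm high, heavy and fixed, the level stands on its lid. Origin at the centre of its underside.
- dock: Black charging dock, fixed; base 115 x 86 mm, origin at the centre of its underside. A sleeve, 42 mm outside, 50 mm deep, closed at the bottom, leans 45 degrees towards the dock's +x; 1 to 2.5 mm play round the lamp. Its bottom is at x = -30, y = 0, z = 40 mm. A back rest 12 mm wide goes on under the lamp to 95 mm from the sleeve's bottom.
- lamp: Hand lamp, 150 mm long, 0.18 kg: orange round body 27 mm across, from 112 mm up a black head 36 mm across. Origin: centre of the tail end; z along the lamp to the lens. Balance point 84 mm from the tail. At first the tail is in the dock's sleeve, z 45 degrees up towards the dock's +x; draw it 55 mm along z to clear. 50 to 112 mm from the tail is free to grasp, fingers on either side.
- lens (a point): Centre of the lamp's glass, 150 mm from the tail; its axes are the lamp's, the light goes out along +z.
- file_long: Long file with orange handle, 330 mm, lying on the bench; bystander.
- file_short: Short file with orange handle, 270 mm, lying on the bench; bystander.
- strap: Bent half-round steel strap, 140 mm wide, 30 mm high; bystander.
- angle_bar: Black flat bar with a bent end, 170 mm; bystander.
- square: Try square, wooden stock 100 mm, steel blade 150 mm; bystander.
- tape: Blue roll of tape, 90 mm across, 25 mm high; bystander.
- hammer: Hammer lying on the bench; bystander.
Mind the look-alikes: they are no part of the job. What is shaped like the lamp but blue or purple is not meant.

How it is judged:
By the outcome, as a careful person would: the job done as asked, in the order asked, and still so for the second after the job is handed in, while the arm keeps its last pose, push and grip.
It also fails if it takes over 64 s, if anything falls off the work surface, if the arm or the gripper's body presses on something with over 40 N, if the wrist force passes 120 N, or if a joint passes its speed limit or range.

## Working session

There is one attempt and no reset: what is moved stays moved. The work goes in short steps, Python scripts to look and compute and a tool call to move; the robot and the scene stay as the last step left them, time stands still between calls to the robot, and variables do not carry over. Pictures are saved under pics/ and viewed, at most 10 in all, crops included, and the job is handed in when it is done.

Besides the shell and the picture viewer there is one more tool, called by a JSON object that holds its "api" and its "payload". step_arm: Moves the arm, as the interface text tells. Its arguments: {"type":"object","properties":{"motion":{"type":"array"},"force":{"type":"number"}},"required":["motion"]}

```bash
mkdir -p pics; ls
cat > h.py <<'E'
import numpy as np, cv2
from scipy.spatial.transform import Rotation as R
from plant import r
def cam_T(s):
    return R.from_quat(s["orientation"]).as_matrix(), np.array(s["xyz"])
def cloud(s):
    d=s["depth"]; v,u=np.mgrid[:d.shape[0],:d.shape[1]]
    P=np.stack([(u-s["cx"])/s["fx"]*d,(v-s["cy"])/s["fy"]*d,d],-1)
    M,t=cam_T(s); return P@M.T+t
def save(s,n,crop=None,k=1):
    im=s["pixels"][:,:,::-1]
    if crop: im=im[crop[1]:crop[3],crop[0]:crop[2]]
    cv2.imwrite("pics/"+n,cv2.resize(im,None,fx=k,fy=k,interpolation=cv2.INTER_CUBIC))
E
python3 - <<'E'
from h import *
print(r.get_state(), r.tip_reach)
for c in ["scene","side"]:
    s=r.snapshot(c); save(s,c+"0.png"); np.savez(c+"0.npz",**s)
    M,t=cam_T(s); print(c,t.round(3),s["fx"],M[:,2].round(2))
    for th in ["pipe","vice","level","vial","case","dock","lamp","lens","hammer"]:
        for d in r.search_frame(c,th)[:4]: print(th,round(d["score"],2),(M@np.array(d["at"])+t).round(3))
E
```

```text
pics
{'clock': 0.0, 'q': array([-1.17423446,  0.69000163, -0.19450311,  1.56636814,  0.1573038 ,
        0.9024766 , -0.21509776]), 'qd': array([-4.21336532e-04,  9.12617515e-05, -4.55106776e-04,  7.27410231e-04,
        8.22967114e-04, -7.96758170e-05, -7.72400077e-04]), 'joint_torque': array([ 1.28542357e-03, -5.27565801e+01, -1.26609385e+00, -1.53424805e+01,
       -5.24918328e-02,  6.54389980e-03,  1.54914937e-04]), 'tool_pos': array([0.2216222 , 0.58374418, 0.25989228]), 'eef_rot': array([ 1.80346851e-01,  9.83602636e-01, -9.25927062e-04, -9.80099728e-05]), 'contact_force': array([-0.11394249, -0.42124669, -0.04411372]), 'moment': array([-0.00382076, -0.00305947, -0.07277068]), 'finger_force': 0.0, 'opening': 1.001637662188213} 0.022
scene [ 1.468 -0.205  1.233] 450.75993773644024 [-0.64  0.15 -0.75]
vice 0.93 [ 0.66  -0.034  0.119]
level 0.76 [ 0.481 -0.336  0.125]
level 0.69 [ 0.363 -0.549  0.008]
level 0.56 [0.512 0.372 0.135]
vial 0.93 [ 0.48  -0.335  0.122]
vial 0.7 [0.512 0.372 0.134]
case 0.57 [ 0.51  -0.304  0.08 ]
dock 0.9 [0.47  0.358 0.016]
lamp 0.74 [0.425 0.208 0.027]
lamp 0.44 [0.52  0.368 0.137]
lens 0.86 [0.466 0.531 0.029]
lens 0.84 [0.421 0.209 0.026]
lens 0.72 [ 0.661 -0.034  0.115]
lens 0.61 [0.512 0.372 0.138]
hammer 0.61 [0.252 0.359 0.021]
side [ 0.247 -0.928  1.229] 496.37315232609944 [ 0.17  0.64 -0.75]
pipe 0.94 [0.626 0.003 0.145]
vice 0.94 [ 0.627 -0.057  0.106]
level 0.75 [ 0.457 -0.345  0.124]
level 0.52 [0.494 0.374 0.119]
vial 0.87 [ 0.455 -0.342  0.121]
vial 0.51 [ 0.442 -0.359  0.081]
case 0.61 [ 0.44  -0.355  0.077]
dock 0.63 [0.438 0.352 0.014]
lamp 0.69 [0.45  0.522 0.025]
lamp 0.69 [0.409 0.202 0.026]
lamp 0.62 [0.494 0.372 0.122]
lens 0.88 [0.412 0.202 0.025]
lens 0.83 [0.492 0.369 0.123]
lens 0.57 [0.452 0.519 0.024]
hammer 0.84 [0.243 0.359 0.022]
```

View pics/scene0.png

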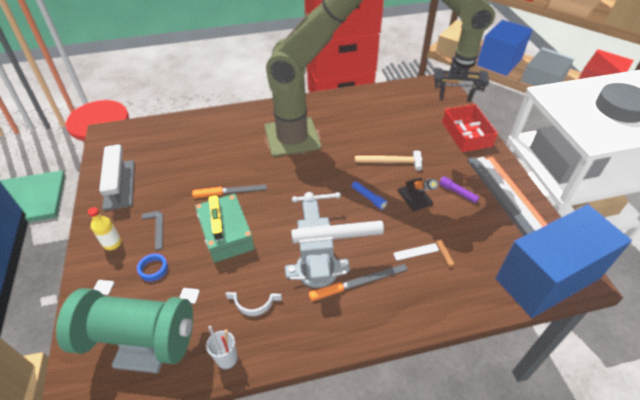

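View pics/side0.png

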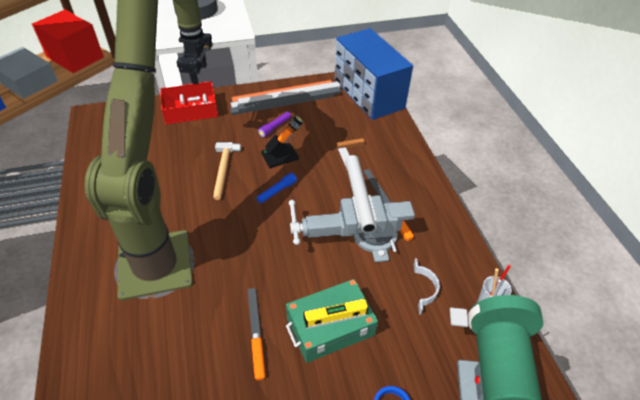

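The scene view shows the yellow level on the case (215,218), the pipe in the vice (337,231), and the orange lamp in the dock (425,186) beside a purple decoy (460,188). The side view shows the level at (335,312), the pipe at (360,192) and the lamp at (290,130). The two cameras disagree by about 2 cm on points, so I'll measure from the clouds.

Run:
```python
from h import *
for c in ["scene","side"]:
    s=dict(np.load(c+"0.npz")); P=cloud(s); im=s["pixels"]; hsv=cv2.cvtColor(im,cv2.COLOR_RGB2HSV).astype(int)
    ok=s["depth"]>0
    H,S,V=hsv[...,0],hsv[...,1],hsv[...,2]
    b=ok&(np.abs(P[...,2])<.03)&(P[...,0]>.3)&(P[...,0]<.9)&(abs(P[...,1])<.5)
    print(c,"bench z",np.median(P[b][:,2]), "tot",ok.mean())
    def rep(n,m):
        Q=P[m]; 
        if len(Q)<5: print(n,len(Q));return
        cc=np.median(Q,0); w=np.linalg.svd((Q-Q.mean(0)))[2][0] if len(Q)<5000 else 0
        print(n,len(Q),"med",cc.round(3),"mn",np.percentile(Q,2,0).round(3),"mx",np.percentile(Q,98,0).round(3),"dir",np.round(w,3))
    near=lambda p,d: np.linalg.norm(P[...,:2]-np.array(p),axis=-1)<d
    yel=ok&(H>22)&(H<36)&(S>140)&near((.47,-.34),.13)&(P[...,2]>.06)
    rep("yellow",yel); rep("yellowtop",yel&(P[...,2]>.117))
    rep("case top",ok&near((.47,-.33),.14)&(abs(P[...,2]-.08)<.008)&(H>45)&(H<90))
    rep("pipe",ok&near((.64,.05),.22)&(P[...,2]>.139)&(P[...,2]<.165))
    rep("orange",ok&(H>4)&(H<20)&(S>150)&near((.48,.36),.12)&(P[...,2]>.045)&(V>110))
    rep("blue",ok&(H>100)&(H<130)&(S>130)&near((.42,.2),.12))
    rep("purple",ok&(H>130)&(H<165)&(S>100)&near((.45,.5),.14))
```

```text
scene bench z 0.0021499689167097102 tot 0.98677734375
yellow 44 med [ 0.475 -0.326  0.121] mn [ 0.382 -0.349  0.099] mx [ 0.541 -0.324  0.126] dir [1.    0.021 0.013]
yellowtop 33 med [ 0.485 -0.331  0.122] mn [ 0.382 -0.349  0.118] mx [ 0.542 -0.324  0.126] dir [ 0.999  0.036 -0.008]
case top 1504 med [ 0.47  -0.305  0.081] mn [ 0.362 -0.39   0.074] mx [ 0.56  -0.248  0.087] dir [ 0.991  0.133 -0.004]
pipe 973 med [0.642 0.019 0.149] mn [ 0.61  -0.108  0.139] mx [0.667 0.159 0.156] dir [0.115 0.993 0.004]
orange 55 med [0.474 0.366 0.097] mn [0.448 0.36  0.076] mx [0.497 0.373 0.118] dir [0.746 0.068 0.663]
blue 229 med [0.419 0.206 0.03 ] mn [0.352 0.167 0.018] mx [0.478 0.238 0.041] dir [0.888 0.455 0.07 ]
purple 328 med [0.468 0.533 0.027] mn [0.412 0.487 0.002] mx [0.529 0.582 0.04 ] dir [ 0.793  0.606 -0.066]
side bench z -0.0011672068335620844 tot 0.996078125
yellow 786 med [ 0.457 -0.345  0.119] mn [ 0.382 -0.351  0.087] mx [ 0.537 -0.321  0.124] dir [-1.    -0.008  0.01 ]
yellowtop 470 med [ 0.453 -0.338  0.12 ] mn [ 0.382 -0.35   0.117] mx [ 0.536 -0.323  0.125] dir [-1.    -0.005  0.001]
case top 2563 med [ 0.443 -0.332  0.079] mn [ 0.352 -0.395  0.073] mx [ 0.551 -0.248  0.084] dir [-0.965 -0.26  -0.   ]
pipe 832 med [0.629 0.012 0.147] mn [ 0.603 -0.111  0.14 ] mx [0.658 0.16  0.153] dir [-0.115 -0.993 -0.003]
orange 127 med [0.47  0.37  0.098] mn [0.447 0.36  0.076] mx [0.491 0.385 0.123] dir [-0.679 -0.109 -0.726]
blue 380 med [0.41  0.204 0.024] mn [0.339 0.164 0.004] mx [0.475 0.248 0.037] dir [-0.878 -0.476 -0.049]
purple 284 med [0.46  0.534 0.022] mn [ 0.406  0.485 -0.006] mx [0.526 0.606 0.037] dir [-0.756 -0.647  0.102]
```

```bash
cat >> h.py <<'E'
def Rz(yaw):  # tool down, tool y at world heading yaw (deg)
    a=np.deg2rad(yaw); y=np.array([np.cos(a),np.sin(a),0]); z=np.array([0,0,-1.]); return np.stack([np.cross(y,z),y,z],1)
def go(p,M,pos=None,rot=None):
    st=r.get_state(); p0=np.array(st["tool_pos"]) if pos is None else pos; M0=R.from_quat(st["eef_rot"]).as_matrix()
    tw=R.from_matrix(M0.T@M).as_rotvec(); dp=M0.T@(np.array(p)-p0)*1000
    print("t",round(st["clock"],2),"pos",p0.round(4),"q",np.round(st["q"],2),"F",np.round(st["contact_force"],1),"open",round(st["opening"],3))
    print("  dp",dp.round(1),"twist",tw.round(3),"rows",round(np.linalg.norm(dp)/62.5,1),round(np.linalg.norm(tw)/.187,1))
E
python3 -c "
from h import *
go([.50,.12,.40],Rz(-6.6))"
```

```text
t 1.0 pos [0.2218 0.5844 0.2607] q [-1.17  0.69 -0.19  1.57  0.16  0.9  -0.22] F [ 0.2 -0.4 -0.9] open 1.001
  dp [-424.9 -335.4 -139.3] twist [ 0.    -0.     1.323] rows 8.9 7.1
```

{"api": "step_arm", "payload": {"motion": [{"dp": [-45,-35,-60],"twist": [0,0,0.18],"hand": 1},{"dp": [-90,-70,-100],"twist": [0,0,0.36],"hand": 1},{"dp": [-135,-105,-139],"twist": [0,0,0.54],"hand": 1},{"dp": [-180,-140,-139],"twist": [0,0,0.72],"hand": 1},{"dp": [-225,-175,-139],"twist": [0,0,0.9],"hand": 1}]}}

```text
clock: 1.62
tool_pos: [0.3617, 0.3553, 0.4]
eef_rot: [0.592, 0.806, 0.002, 0.0]
contact_force: [1.6, 0.3, -0.5]
opening: 1.002
finger_force: 0.0
```

```bash
python3 -c "
from h import *
go([.50,.12,.40],Rz(-6.6))"
```

```text
t 1.62 pos [0.3617 0.3553 0.4   ] q [-0.9   0.37  0.05  1.71 -0.02  1.06 -0.54] F [ 1.6  0.3 -0.5] open 1.002
  dp [-265.8   61.9   -0.4] twist [ 0.002 -0.002  0.418] rows 4.4 2.2
```

```bash
cat >> h.py <<'E'
def wrist(n,things=()):
    st=r.get_state(); s=r.snapshot("wrist"); M=R.from_quat(st["eef_rot"]).as_matrix(); t=np.array(st["tool_pos"])
    m=s.pop("mount"); Mc=M@m[:3,:3]; tc=M@m[:3,3]+t
    s["Mc"],s["tc"]=Mc,tc; np.savez(n+".npz",**s); save(s,n+".png")
    for th in things:
        for d in r.search_frame("wrist",th)[:3]: print(th,round(d["score"],2),(Mc@np.array(d["at"])+tc).round(4))
    return s
def wcloud(s):
    d=s["depth"]; v,u=np.mgrid[:d.shape[0],:d.shape[1]].astype(float)
    x,y=(u-s["cx"])/s["fx"],(v-s["cy"])/s["fy"]; th=np.hypot(x,y); k=np.tan(np.minimum(th,1.5))/np.maximum(th,1e-9)
    P=np.stack([x*k*d,y*k*d,d],-1); P[th>1.3]=np.nan; return P@s["Mc"].T+s["tc"]
E
python3 -c "
from h import *
wrist('w1',['lamp','lens','dock'])"
```

```text
lamp 0.93 [0.453  0.5315 0.0278]
lamp 0.7 [0.4942 0.3845 0.1348]
lamp 0.58 [0.4122 0.214  0.0311]
lens 0.92 [0.4532 0.5345 0.029 ]
lens 0.86 [0.4935 0.3841 0.1303]
lens 0.82 [0.4116 0.2133 0.0282]
dock 0.72 [0.4323 0.3776 0.0125]
dock 0.37 [0.4929 0.3826 0.1297]
```

{"api": "step_arm", "payload": {"motion": [{"dp": [-53,12,0],"twist": [0,0,0.09],"hand": 1},{"dp": [-106,24,0],"twist": [0,0,0.18],"hand": 1},{"dp": [-160,36,0],"twist": [0,0,0.27],"hand": 1},{"dp": [-213,48,0],"twist": [0,0,0.36],"hand": 1},{"dp": [-266,62,0],"twist": [0,0,0.418],"hand": 1}]}}

```text
clock: 2.45
tool_pos: [0.5008, 0.1227, 0.3982]
eef_rot: [0.744, 0.668, 0.0, -0.001]
contact_force: [0.6, 0.2, -0.1]
opening: 0.997
finger_force: 0.0
```

```bash
python3 -c "
from h import *
wrist('w2',['pipe','vice'])
go([.46,-.30,.30],Rz(-90))"
```

```text
pipe 0.63 [0.6343 0.0972 0.1491]
pipe 0.25 [0.7493 0.095  0.01  ]
vice 0.82 [0.6031 0.0015 0.1162]
t 2.6 pos [0.5013 0.1207 0.3981] q [-0.47  0.39  0.22  1.7  -0.09  1.06 -0.33] F [-0.4  0.8 -0.4] open 1.003
  dp [-422.6    6.1   98.3] twist [1.000e-03 0.000e+00 1.458e+00] rows 6.9 7.8
```

View pics/w1.png

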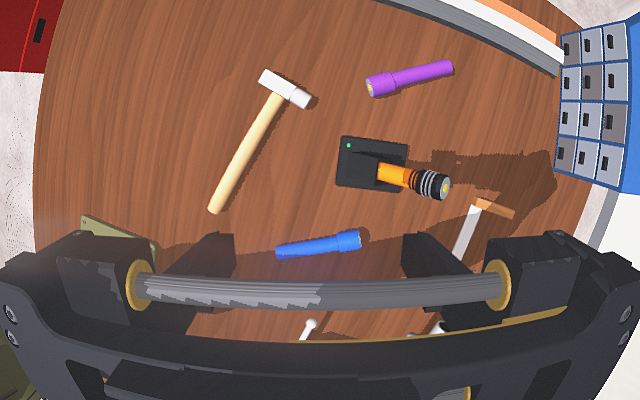

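The wrist view shows the dock at (372,165) with the orange lamp in it, its head at (435,185); purple and blue decoys lie on either side. On to the level.

{"api": "step_arm", "payload": {"motion": [{"dp": [-55,1,0],"twist": [0,0,0.18],"hand": 1},{"dp": [-110,2,0],"twist": [0,0,0.36],"hand": 1},{"dp": [-165,3,0],"twist": [0,0,0.54],"hand": 1},{"dp": [-220,4,0],"twist": [0,0,0.72],"hand": 1},{"dp": [-275,5,20],"twist": [0,0,0.9],"hand": 1}]}}

```text
clock: 3.22
tool_pos: [0.4768, -0.1508, 0.379]
eef_rot: [0.961, 0.277, 0.002, -0.0]
contact_force: [0.9, 0.6, -0.1]
opening: 1.0
finger_force: 0.0
```

```bash
python3 -c "
from h import *
go([.46,-.30,.30],Rz(-90))"
```

```text
t 3.23 pos [ 0.4768 -0.1508  0.379 ] q [-0.11  0.41  0.49  1.78 -0.23  1.   -0.54] F [ 0.9  0.6 -0.1] open 1.0
  dp [-94.  117.3  78.8] twist [-0.    -0.004  0.562] rows 2.7 3.0
```

```bash
python3 -c "
from h import *
go([.37,-.337,.30],Rz(-90))"
```

```text
t 3.23 pos [ 0.4768 -0.1508  0.379 ] q [-0.11  0.41  0.49  1.78 -0.23  1.   -0.54] F [ 0.9  0.6 -0.1] open 1.0
  dp [-189.9  100.6   78.4] twist [-0.    -0.004  0.562] rows 3.7 3.0
```

{"api": "step_arm", "payload": {"motion": [{"dp": [-48,25,20],"twist": [0,0,0.15],"hand": 1},{"dp": [-96,50,40],"twist": [0,0,0.3],"hand": 1},{"dp": [-144,75,60],"twist": [0,-0.004,0.45],"hand": 1},{"dp": [-190,101,78],"twist": [0,-0.004,0.562],"hand": 1},{"dp": [-190,101,78],"twist": [0,-0.004,0.562],"hand": 1}]}}

```text
clock: 3.85
tool_pos: [0.3666, -0.3397, 0.2992]
eef_rot: [1.0, -0.002, -0.003, 0.0]
contact_force: [1.4, -0.6, 0.1]
opening: 0.998
finger_force: 0.0
```

```bash
cat > fit.py <<'E'
from h import *
def ps(m,P): return P[m]
s=wrist('w3',['level','vial','case'])
for n in ['w3','w2']:
    s=dict(np.load(n+'.npz')); P=wcloud(s); hsv=cv2.cvtColor(s['pixels'],cv2.COLOR_RGB2HSV).astype(int); H,S,V=hsv[...,0],hsv[...,1],hsv[...,2]
    ok=(s['depth']>0)&np.isfinite(P[...,2])
    if n=='w3':
        yel=ok&(H>20)&(H<36)&(S>120)&(np.hypot(P[...,0]-.46,P[...,1]+.337)<.12)&(P[...,2]>.06)
        top=yel&(P[...,2]>.116)
        Q=P[top]; print('level top n',len(Q),np.percentile(Q,[1,50,99],axis=0).round(4))
        (c,sz,a)=cv2.minAreaRect((Q[:,:2]*1000).astype(np.float32)); print('rect mm',np.round(c,1),np.round(sz,1),round(a,1))
        g=ok&(H>40)&(H<85)&(abs(P[...,2]-.08)<.01)&(np.hypot(P[...,0]-.46,P[...,1]+.337)<.2); print('case z',np.median(P[g][:,2]))
    else:
        m=ok&(P[...,2]>.138)&(P[...,2]<.17)&(np.hypot(P[...,0]-.64,P[...,1]-.02)<.2)
        Q=P[m]; print('pipe n',len(Q),np.percentile(Q,[1,50,99],axis=0).round(4))
    b=ok&(abs(P[...,2])<.02); print('bench',np.median(P[b][:,2]))
# pipe cylinder fit, each camera
from scipy.optimize import least_squares
for n in ['scene0','side0','w2']:
    s=dict(np.load(n+'.npz')); P=wcloud(s) if n[0]=='w' else cloud(s)
    Q=P[(s['depth']>0)&(P[...,2]>.139)&(P[...,2]<.165)&(np.hypot(P[...,0]-.64,P[...,1]-.02)<.2)]
    def f(p):
        d=np.array([p[2],1,p[3]]); d/=np.linalg.norm(d); w=Q-np.array([p[0],0.02,p[1]]); return np.linalg.norm(np.cross(w,d),axis=1)-.021
    o=least_squares(f,[.635,.13,.115,0],loss='soft_l1',f_scale=.002); d=np.array([o.x[2],1,o.x[3]]);d/=np.linalg.norm(d)
    c=np.array([o.x[0],.02,o.x[1]]); t=(Q-c)@d; t=t[abs(f(o.x))<.004]
    print(n,'axis at y=.02',c.round(4),'slope',o.x[2:].round(3),'ends',np.percentile(t,[.5,99.5]).round(3),'mid',(c+d*np.percentile(t,[.5,99.5]).mean()).round(4), len(Q))
E
python3 fit.py
```

```text
level 0.91 [ 0.4587 -0.334   0.121 ]
vial 0.77 [ 0.4545 -0.3375  0.1215]
case 0.79 [ 0.4515 -0.3087  0.0783]
level top n 3157 [[ 0.3832 -0.3908  0.1195]
 [ 0.446  -0.3359  0.1214]
 [ 0.5381 -0.3232  0.362 ]]
rect mm [ 455.6 -356.2] [102.1 158.2] 76.1
case z 0.07989345741803594
bench 1.2399186062828083e-05
pipe n 3080 [[ 0.6057 -0.1078  0.1384]
 [ 0.6377  0.0959  0.1484]
 [ 0.6645  0.1666  0.1519]]
bench 9.73951634211101e-05
scene0 axis at y=.02 [0.6347 0.02   0.1318] slope [0.114 0.001] ends [-0.132  0.145] mid [0.6354 0.0267 0.1318] 973
side0 axis at y=.02 [0.6312 0.02   0.1283] slope [0.115 0.002] ends [-0.134  0.146] mid [0.6319 0.0262 0.1284] 832
w2 axis at y=.02 [0.6342 0.02   0.1298] slope [ 0.117 -0.   ] ends [-0.13   0.148] mid [0.6352 0.0287 0.1298] 3007
```

View pics/w3.png

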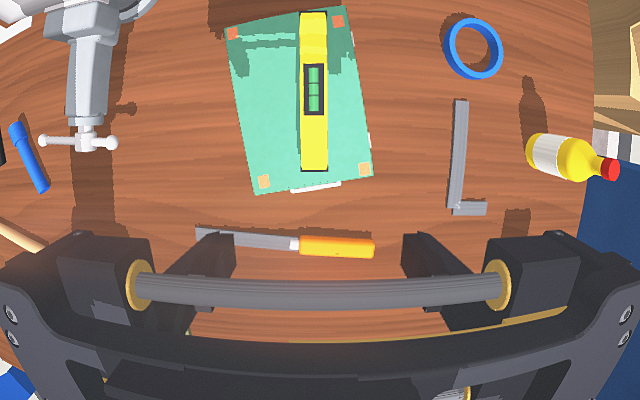

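The level is at (313,92) with its vial at (313,90), aligned with the tool x-axis. Refining its centre and computing the approach.

Run:
```python
from h import *
s=dict(np.load('w3.npz')); P=wcloud(s); hsv=cv2.cvtColor(s['pixels'],cv2.COLOR_RGB2HSV).astype(int); H,S=hsv[...,0],hsv[...,1]
m=(s['depth']>0)&(abs(P[...,0]-.46)<.1)&(abs(P[...,1]+.337)<.03)&(P[...,2]>.115)&(P[...,2]<.13)
Q=P[m]; c,sz,a=cv2.minAreaRect((Q[:,:2]*1000).astype(np.float32)); print(np.round(c,1),np.round(sz,1),round(a,2),np.median(Q[:,2]))
c=np.array(c)/1000
go([c[0],c[1],.165],Rz(-90)); go([c[0],c[1],.106],Rz(-90))
```

```text
[ 460.6 -335.7] [ 26.9 161.5] 89.94 0.12156747779254867
t 4.05 pos [ 0.37   -0.3364  0.3004] q [ 0.28  0.53  0.59  1.91 -0.39  0.82 -0.49] F [0.4 0.2 0.2] open 0.998
  dp [ 91.   -0.3 135.1] twist [-0.001  0.003  0.004] rows 2.6 0.0
t 4.05 pos [ 0.37   -0.3364  0.3004] q [ 0.28  0.53  0.59  1.91 -0.39  0.82 -0.49] F [0.4 0.2 0.2] open 0.998
  dp [ 91.1  -0.2 194.1] twist [-0.001  0.003  0.004] rows 3.4 0.0
```

{"api": "step_arm", "payload": {"motion": [{"dp": [50,0,40],"twist": [0,0,0],"hand": 1},{"dp": [91,0,80],"twist": [0,0.003,0.004],"hand": 1},{"dp": [91,0,125],"twist": [0,0.003,0.004],"hand": 1},{"dp": [91,0,150],"twist": [0,0.003,0.004],"hand": 0.4},{"dp": [91,0,150],"twist": [0,0.003,0.004],"hand": 0.4}]}}

```text
clock: 4.68
tool_pos: [0.4591, -0.3361, 0.1487]
eef_rot: [1.0, -0.001, -0.001, -0.001]
contact_force: [-0.5, 0.6, 0.6]
opening: 0.794
finger_force: 0.0
```

Run:
```python
from h import *
go([.4606,-.3357,.108],Rz(-90))
```

```text
t 4.67 pos [ 0.4591 -0.3361  0.1487] q [ 0.31  0.82  0.43  1.85 -0.57  0.6  -0.47] F [-0.5  0.6  0.6] open 0.794
  dp [ 1.6 -0.3 40.7] twist [-0.002  0.003 -0.001] rows 0.7 0.0
```

{"api": "step_arm", "payload": {"motion": [{"dp": [1,0,21],"twist": [0,0,0],"hand": 0.4},{"dp": [1,0,41],"twist": [0,0,0],"hand": 0.4},{"dp": [1,0,41],"twist": [0,0,0],"hand": 0},{"dp": [1,0,41],"twist": [0,0,0],"hand": -1},{"dp": [1,0,41],"twist": [0,0,0],"hand": -1}], "force": 20}}

```text
clock: 5.3
tool_pos: [0.4601, -0.3393, 0.1104]
eef_rot: [1.0, -0.002, 0.001, 0.001]
contact_force: [-0.1, -0.6, -0.4]
opening: 0.383
finger_force: 0.0
```

{"api": "step_arm", "payload": {"motion": [{"dp": [0,0,0],"twist": [0,0,0],"hand": -1},{"dp": [0,0,0],"twist": [0,0,0],"hand": -1},{"dp": [0,0,0],"twist": [0,0,0],"hand": -1}]}}

```text
clock: 5.68
tool_pos: [0.4598, -0.3382, 0.1099]
eef_rot: [1.0, -0.002, 0.0, -0.0]
contact_force: [0.3, 3.6, 6.5]
opening: 0.289
finger_force: 20.0
```

{"api": "step_arm", "payload": {"motion": [{"dp": [0,0,-25],"twist": [0,0,0],"hand": -1},{"dp": [0,0,-60],"twist": [0,0,0],"hand": -1},{"dp": [0,0,-105],"twist": [0,0,0],"hand": -1},{"dp": [0,0,-150],"twist": [0,0,0],"hand": -1},{"dp": [0,0,-180],"twist": [0,0,0],"hand": -1}]}}

```text
clock: 6.3
tool_pos: [0.4594, -0.3393, 0.2911]
eef_rot: [1.0, -0.003, 0.0, 0.001]
contact_force: [0.3, -0.1, -2.2]
opening: 0.292
finger_force: 20.0
```

Run:
```python
from h import *
go([.635,.027,.25],Rz(-6.6)); print(r.get_state()['finger_force'])
```

```text
t 6.3 pos [ 0.4594 -0.3393  0.2911] q [ 0.22  0.64  0.59  1.72 -0.44  0.91 -0.59] F [ 0.3 -0.1 -2.2] open 0.292
  dp [ 173.5 -367.4   40.2] twist [ 0.002  0.002 -1.461] rows 6.5 7.8
19.99158378923312
```

{"api": "step_arm", "payload": {"motion": [{"dp": [15,-30,0],"twist": [0,0,-0.12],"hand": -1},{"dp": [35,-75,0],"twist": [0,0,-0.27],"hand": -1},{"dp": [55,-120,0],"twist": [0,0,-0.42],"hand": -1},{"dp": [75,-165,0],"twist": [0,0,-0.57],"hand": -1},{"dp": [95,-210,0],"twist": [0,0,-0.72],"hand": -1}]}}

```text
clock: 6.92
tool_pos: [0.5557, -0.128, 0.2887]
eef_rot: [0.936, 0.352, -0.001, 0.0]
contact_force: [0.2, 1.1, -2.9]
opening: 0.293
finger_force: 20.0
```

Run:
```python
from h import *
go([.635,.027,.25],Rz(-6.6))
```

```text
t 6.92 pos [ 0.5557 -0.128   0.2887] q [-0.09  0.61  0.41  1.72 -0.3   0.87 -0.41] F [ 0.2  1.1 -2.9] open 0.293
  dp [161.9 -64.4  38.4] twist [-0.     0.002 -0.736] rows 2.9 3.9
```

{"api": "step_arm", "payload": {"motion": [{"dp": [40,-16,0],"twist": [0,0,-0.18],"hand": -1},{"dp": [80,-32,5],"twist": [0,0,-0.36],"hand": -1},{"dp": [120,-48,15],"twist": [0,0,-0.54],"hand": -1},{"dp": [150,-60,28],"twist": [0,0.002,-0.68],"hand": -1},{"dp": [162,-64,38],"twist": [0,0.002,-0.736],"hand": -1}]}}

```text
clock: 7.55
tool_pos: [0.6359, 0.0273, 0.2494]
eef_rot: [0.747, 0.665, 0.0, -0.001]
contact_force: [-0.9, -0.7, -2.1]
opening: 0.295
finger_force: 20.0
```

{"api": "step_arm", "payload": {"motion": [{"dp": [0,0,0],"twist": [0,0,0],"hand": -1},{"dp": [0,0,0],"twist": [0,0,0],"hand": -1}]}}

```text
clock: 7.8
tool_pos: [0.6355, 0.0226, 0.2509]
eef_rot: [0.75, 0.662, -0.0, 0.0]
contact_force: [0.5, -0.7, -2.0]
opening: 0.295
finger_force: 20.0
```

Run:
```python
from h import *
go([.635,.027,.195],Rz(-6.6))
for c in ["scene","side"]:
    s=r.snapshot(c); np.savez(c+"1.npz",**s)
    P=cloud(s); hsv=cv2.cvtColor(s['pixels'],cv2.COLOR_RGB2HSV).astype(int); H,S,V=hsv[...,0],hsv[...,1],hsv[...,2]
    M,t=cam_T(s)
    Q=P[(s['depth']>0)&(H>20)&(H<36)&(S>120)&(np.hypot(P[...,0]-.635,P[...,1]-.03)<.13)&(P[...,2]>.18)]
    c0=Q.mean(0); print(c,len(Q),np.percentile(Q,[2,50,98],axis=0).round(4),np.linalg.svd(Q-c0)[2][0].round(3))
    for d in r.search_frame(c,"vial")[:2]: print(round(d["score"],2),(M@np.array(d["at"])+t).round(3))
im=[cv2.resize(dict(np.load(n))['pixels'][a:b,c:d,::-1],(600,300)) for n,a,b,c,d in [('scene1.npz',170,290,240,480),('side1.npz',110,250,240,520)]]
cv2.imwrite('pics/hold.png',np.vstack(im))
```

```text
t 7.8 pos [0.6355 0.0226 0.2509] q [-0.21  0.72  0.19  1.55 -0.16  0.88 -0.09] F [ 0.5 -0.7 -2. ] open 0.295
  dp [ 4.4 -1.  55.9] twist [ 0.     0.001 -0.009] rows 0.9 0.0
scene 301 [[ 0.6218 -0.0539  0.2369]
 [ 0.6431 -0.0088  0.2619]
 [ 0.7116  0.0992  0.3292]] [0.068 0.998 0.002]
0.69 [ 0.639 -0.017  0.262]
side 278 [[ 0.6101 -0.0562  0.2375]
 [ 0.6255 -0.0121  0.2609]
 [ 0.6641  0.0621  0.3244]] [-0.233 -0.963 -0.138]
0.82 [ 0.627 -0.021  0.265]
0.59 [ 0.753 -0.259  0.02 ]
```

View pics/hold.png

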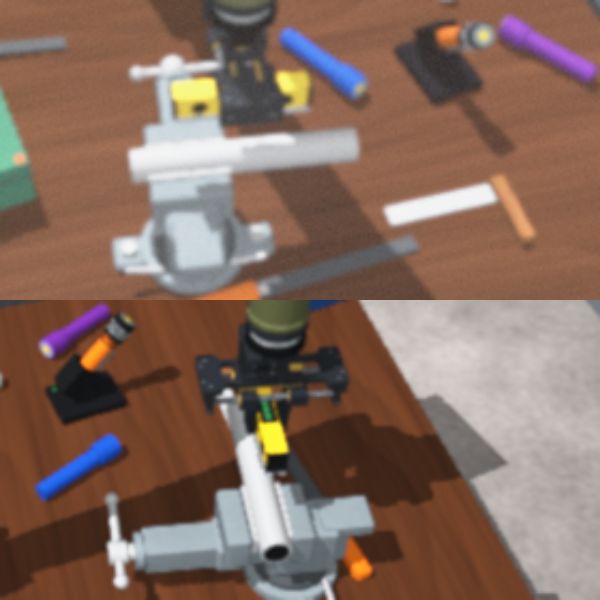

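The level hangs upright in the gripper above the pipe and is aligned with it. Now averaging the pose reading and lowering.

```bash
cat >> h.py <<'E'
def avg(n=6):
    A=[];q=[]
    for i in range(n):
        r.snapshot("wrist"); s=r.get_state(); A.append(s["tool_pos"]); q.append(s["eef_rot"])
    print("avg",np.mean(A,0).round(4),"std",np.std(A,0).round(4),R.from_quat(q).mean().as_quat().round(4))
    return np.mean(A,0), R.from_quat(q).mean().as_matrix()
E
python3 - <<'E'
from h import *
p,M=avg(); y=p[1]
ax=.6344+.116*(y-.02); print("axis x",ax,"heading y",np.degrees(np.arctan2(M[1,1],M[0,1])), "tool z",M[:,2].round(4))
print("dp",(M.T@(np.array([.6344+.116*.007,.027,.186])-p)*1000).round(1),"twist",R.from_matrix(M.T@Rz(-6.6)).as_rotvec().round(4))
E
```

```text
avg [0.6359 0.0248 0.2509] std [0.     0.0003 0.0002] [ 7.485e-01  6.632e-01  4.000e-04 -1.000e-04]
axis x 0.6349517885748706 heading y -6.916323464138528 tool z [ 5.e-04  6.e-04 -1.e+00]
dp [ 2.1 -1.  64.9] twist [ 0.0004 -0.0006 -0.0055]
```

{"api": "step_arm", "payload": {"motion": [{"dp": [2,-1,25],"twist": [0,0,-0.005],"hand": -1},{"dp": [2,-1,45],"twist": [0,0,-0.005],"hand": -1},{"dp": [2,-1,58],"twist": [0,0,-0.005],"hand": -1},{"dp": [2,-1,65],"twist": [0,0,-0.005],"hand": -1},{"dp": [2,-1,65],"twist": [0,0,-0.005],"hand": -1}]}}

```text
clock: 8.93
tool_pos: [0.6352, 0.0273, 0.1855]
eef_rot: [0.747, 0.665, 0.0, -0.0]
contact_force: [0.1, -0.2, -2.9]
opening: 0.291
finger_force: 20.0
```

{"api": "step_arm", "payload": {"motion": [{"dp": [0,0,1.5],"twist": [0,0,0],"hand": -1},{"dp": [0,0,3],"twist": [0,0,0],"hand": -1},{"dp": [0,0,4.5],"twist": [0,0,0],"hand": -1},{"dp": [0,0,6],"twist": [0,0,0],"hand": -1},{"dp": [0,0,6],"twist": [0,0,0],"hand": -1}]}}

```text
clock: 9.55
tool_pos: [0.6351, 0.0273, 0.1795]
eef_rot: [0.747, 0.665, 0.0, -0.0]
contact_force: [0.3, -0.8, -2.9]
opening: 0.291
finger_force: 20.0
```

Run:
```python
from h import *
p,M=avg(3); print(.6344+.116*(p[1]-.02), r.get_state()['contact_force'].round(2),r.get_state()['moment'].round(2))
```

```text
avg [0.6352 0.0273 0.1796] std [0. 0. 0.] [ 7.466e-01  6.653e-01  3.000e-04 -2.000e-04]
0.6352456717643151 [-0.26 -0.3  -2.08] [-0.01  0.09 -0.01]
```

Laterally aligned, no contact yet. Creeping down.

{"api": "step_arm", "payload": {"motion": [{"dp": [0,0,0.7],"twist": [0,0,0],"hand": -1},{"dp": [0,0,1.4],"twist": [0,0,0],"hand": -1},{"dp": [0,0,2],"twist": [0,0,0],"hand": -1},{"dp": [0,0,2],"twist": [0,0,0],"hand": -1}]}}

```text
clock: 10.2
tool_pos: [0.6353, 0.0273, 0.1781]
eef_rot: [0.747, 0.665, 0.0, -0.0]
contact_force: [-1.6, 0.1, 1.9]
opening: 0.294
finger_force: 20.0
```

{"api": "step_arm", "payload": {"motion": [{"dp": [0,0,0.5],"twist": [0,0,0],"hand": -1},{"dp": [0,0,1],"twist": [0,0,0],"hand": -1},{"dp": [0,0,1],"twist": [0,0,0],"hand": -1}]}}

```text
clock: 10.58
tool_pos: [0.6353, 0.0273, 0.178]
eef_rot: [0.747, 0.665, 0.001, -0.0]
contact_force: [-3.3, 0.3, 9.3]
opening: 0.288
finger_force: 20.0
```

{"api": "step_arm", "payload": {"motion": [{"dp": [0,-0.4,-0.5],"twist": [0,0,0],"hand": -1},{"dp": [0,-0.4,-0.7],"twist": [0,0,0],"hand": -1}], "force": 5}}

```text
clock: 10.82
tool_pos: [0.6353, 0.0273, 0.178]
eef_rot: [0.747, 0.665, 0.001, 0.0]
contact_force: [-0.9, 0.1, 5.1]
opening: 0.294
finger_force: 5.0
```

{"api": "step_arm", "payload": {"motion": [{"dp": [0,0,0],"twist": [0,0,0],"hand": -0.36},{"dp": [0,0,0],"twist": [0,0,0],"hand": -0.32},{"dp": [0,0,0],"twist": [0,0,0],"hand": -0.25}], "force": 3}}

```text
clock: 11.2
tool_pos: [0.6346, 0.0274, 0.1769]
eef_rot: [0.747, 0.665, 0.0, -0.0]
contact_force: [-0.4, 1.1, 0.1]
opening: 0.37
finger_force: 0.0
```

{"api": "step_arm", "payload": {"motion": [{"dp": [0,0,0],"twist": [0,0,0],"hand": 0},{"dp": [0,0,0],"twist": [0,0,0],"hand": 0.2},{"dp": [0,0,0],"twist": [0,0,0],"hand": 0.2},{"dp": [0,0,-15],"twist": [0,0,0],"hand": 0.2},{"dp": [0,0,-40],"twist": [0,0,0],"hand": 0.4}]}}

```text
clock: 11.82
tool_pos: [0.6344, 0.0273, 0.2179]
eef_rot: [0.747, 0.665, -0.0, -0.001]
contact_force: [0.2, 0.2, 0.7]
opening: 0.684
finger_force: 0.0
```

{"api": "step_arm", "payload": {"motion": [{"dp": [-20,0,-50],"twist": [0,0,0],"hand": 0.6},{"dp": [-50,-40,-100],"twist": [0,0,0],"hand": 0.6},{"dp": [-80,-80,-130],"twist": [0,0,0],"hand": 0.6},{"dp": [-115,-110,-140],"twist": [0,0,0],"hand": 0.6}]}}

```text
clock: 12.32
tool_pos: [0.5117, -0.0752, 0.3605]
eef_rot: [0.746, 0.666, 0.002, 0.002]
contact_force: [0.5, -0.3, 0.6]
opening: 0.801
finger_force: 0.0
```

Run:
```python
from h import *
go([.33,.3,.36],Rz(0))
for c in ["scene","side"]:
    s=r.snapshot(c); np.savez(c+"2.npz",**s)
    P=cloud(s); hsv=cv2.cvtColor(s['pixels'],cv2.COLOR_RGB2HSV).astype(int); H,S,V=hsv[...,0],hsv[...,1],hsv[...,2]
    M,t=cam_T(s)
    Q=P[(s['depth']>0)&(H>20)&(H<36)&(S>120)&(np.hypot(P[...,0]-.635,P[...,1]-.03)<.13)&(P[...,2]>.14)&(P[...,2]<.21)]
    c0=Q.mean(0); print(c,len(Q),np.percentile(Q,[2,50,98],axis=0).round(4),np.linalg.svd(Q-c0)[2][0].round(3))
    for d in r.search_frame(c,"vial")[:2]: print(round(d["score"],2),(M@np.array(d["at"])+t).round(3))
im=[cv2.resize(dict(np.load(n))['pixels'][a:b,c:d,::-1],(600,300)) for n,a,b,c,d in [('scene2.npz',170,290,240,480),('side2.npz',110,250,240,520)]]
cv2.imwrite('pics/placed.png',np.vstack(im))
# lamp axis from w1, scene0, side0
for n in ['w1','scene0','side0']:
    s=dict(np.load(n+'.npz')); P=wcloud(s) if n[0]=='w' else cloud(s); hsv=cv2.cvtColor(s['pixels'],cv2.COLOR_RGB2HSV).astype(int); H,S,V=hsv[...,0],hsv[...,1],hsv[...,2]
    Q=P[(s['depth']>0)&(H>4)&(H<20)&(S>150)&(V>90)&(np.hypot(P[...,0]-.48,P[...,1]-.37)<.08)&(P[...,2]>.07)&(P[...,2]<.14)]
    from scipy.optimize import least_squares
    def f(p):
        d=np.array([np.cos(p[2])*np.cos(p[3]),np.sin(p[2])*np.cos(p[3]),np.sin(p[3])]); w=Q-np.array([.475,p[0],p[1]]); return np.linalg.norm(np.cross(w,d),axis=1)-.0135
    o=least_squares(lambda p: np.r_[f(p),(p[3]-np.pi/4)*.02*0+0],[.37,.09,.05,.785],loss='soft_l1',f_scale=.002)
    print(n,len(Q),'axis at x=.475: y,z',o.x[:2].round(4),'az,el deg',np.degrees(o.x[2:]).round(1),'res',np.median(abs(f(o.x))).round(4),Q.mean(0).round(3))
    o=least_squares(lambda p: f([p[0],p[1],p[2],np.pi/4]),[.37,.09,.05],loss='soft_l1',f_scale=.002); print('   el=45:',o.x[:2].round(4),np.degrees(o.x[2]).round(1))
    D=P[(s['depth']>0)&(V<60)&(P[...,2]>.003)&(P[...,2]<.03)&(np.hypot(P[...,0]-.45,P[...,1]-.37)<.1)]
    if len(D)>20: print('   dock base',len(D),[np.round(a,1) for a in cv2.minAreaRect((D[:,:2]*1000).astype(np.float32))],np.percentile(D,[2,98],axis=0).round(3))
```

```text
t 12.32 pos [ 0.5117 -0.0752  0.3605] q [-0.09  0.43  0.22  1.76 -0.11  0.96  0.06] F [ 0.5 -0.3  0.6] open 0.801
  dp [ 3.520e+02 -2.233e+02 -3.000e-01] twist [ 0.005 -0.001 -0.114] rows 6.7 0.6
scene 539 [[ 0.6204 -0.0472  0.1626]
 [ 0.6445  0.028   0.1884]
 [ 0.6563  0.102   0.195 ]] [0.103 0.995 0.001]
0.78 [0.642 0.023 0.191]
side 345 [[ 0.6112 -0.0517  0.1663]
 [ 0.6265  0.0076  0.1876]
 [ 0.6475  0.0911  0.1924]] [-0.113 -0.994  0.005]
0.62 [0.629 0.007 0.19 ]
0.42 [0.744 0.098 0.006]
w1 413 axis at x=.475: y,z [0.3778 0.0918] az,el deg [10.1 45.4] res 0.0005 [0.473 0.38  0.104]
   el=45: [0.3778 0.0919] 10.2
   dock base 261 [array([450.7, 374. ]), array([114.2,  84.5]), np.float64(10.0)] [[0.395 0.334 0.011]
 [0.505 0.422 0.029]]
scene0 55 axis at x=.475: y,z [0.3767 0.0953] az,el deg [ 9.3 44.5] res 0.001 [0.473 0.366 0.098]
   el=45: [0.3767 0.0953] 9.5
   dock base 136 [array([472.2, 367.6]), array([82. , 72.1]), np.float64(14.2)] [[0.45  0.337 0.012]
 [0.512 0.4   0.029]]
side0 135 axis at x=.475: y,z [0.3784 0.094 ] az,el deg [10.3 45.6] res 0.0016 [0.472 0.371 0.099]
   el=45: [0.3784 0.094 ] 10.2
   dock base 395 [array([450.1, 368.8]), array([119.3,  86. ]), np.float64(10.4)] [[0.393 0.324 0.004]
 [0.506 0.404 0.028]]
```

View pics/placed.png

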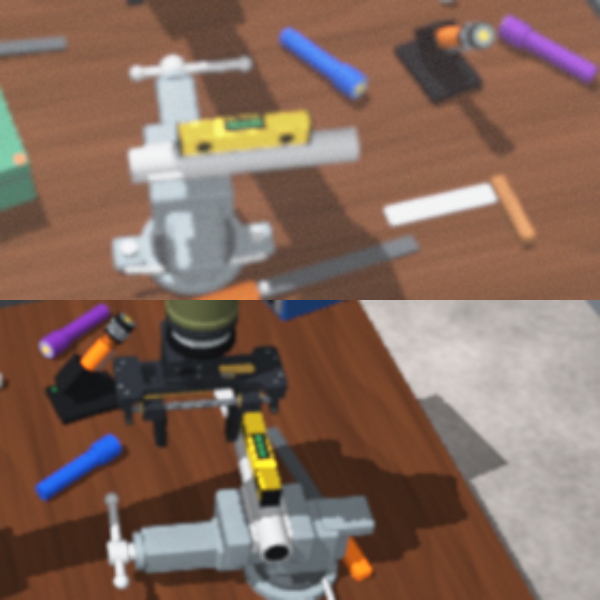

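The level sits straight on the pipe with the vial up (scene crop (245,135), side crop (258,445)). The lamp axis agrees across three views: azimuth 10°, elevation 45°. Moving to the lamp pre-grasp.

```bash
cat >> h.py <<'E'
def tilt(az,el,s):  # tool z at azimuth az, elevation -el(deg); tool y horizontal heading az+s*90
    a,e=np.radians([az,el]); z=np.array([np.cos(a)*np.cos(e),np.sin(a)*np.cos(e),-np.sin(e)]); y=s*np.array([-np.sin(a),np.cos(a),0]); return np.stack([np.cross(y,z),y,z],1)
E
python3 - <<'E'
from h import *
s=np.load('w3.npz'); print('cam in tool',(s['tc']-[.3685,-.338,.2995]).round(3))
go([.46,.17,.38],Rz(45))
E
```

```text
cam in tool [ 0.066 -0.002  0.123]
t 12.53 pos [ 0.5123 -0.0748  0.3586] q [-0.09  0.43  0.22  1.76 -0.11  0.96  0.06] F [ 0.5  1.5 -0.2] open 0.799
  dp [237.1 -80.4 -21.2] twist [ 0.003 -0.    -0.902] rows 4.0 4.8
```

{"api": "step_arm", "payload": {"motion": [{"dp": [47,-16,-5],"twist": [0,0,-0.18],"hand": 0.8},{"dp": [95,-32,-10],"twist": [0,0,-0.36],"hand": 0.8},{"dp": [142,-48,-15],"twist": [0,0,-0.54],"hand": 0.8},{"dp": [190,-64,-20],"twist": [0,0,-0.72],"hand": 0.8},{"dp": [237,-80,-21],"twist": [0,0,-0.9],"hand": 0.8}]}}

```text
clock: 13.15
tool_pos: [0.46, 0.1737, 0.3786]
eef_rot: [0.379, 0.925, 0.001, -0.0]
contact_force: [0.2, -0.0, -0.5]
opening: 0.901
finger_force: 0.0
```

Run:
```python
from h import *
T=tilt(10.1,45,1); print(T.round(3))
go([.395,.363,.24],T)
```

```text
[[-0.696 -0.175  0.696]
 [-0.124  0.985  0.124]
 [-0.707  0.    -0.707]]
t 13.15 pos [0.46   0.1737 0.3786] q [-0.41  0.37 -0.06  1.79  0.03  0.99  0.31] F [ 0.2 -0.  -0.5] open 0.901
  dp [179.   89.  138.9] twist [-0.372 -0.724 -0.904] rows 3.9 6.5
```

{"api": "step_arm", "payload": {"motion": [{"dp": [27,13,15],"twist": [-0.054,-0.105,-0.131],"hand": 0.8},{"dp": [54,27,35],"twist": [-0.108,-0.21,-0.262],"hand": 0.8},{"dp": [80,40,55],"twist": [-0.162,-0.315,-0.393],"hand": 0.8},{"dp": [107,53,75],"twist": [-0.216,-0.42,-0.524],"hand": 0.8},{"dp": [134,67,100],"twist": [-0.27,-0.525,-0.655],"hand": 0.8}]}}

```text
clock: 13.78
tool_pos: [0.4286, 0.2988, 0.2912]
eef_rot: [0.096, 0.959, 0.023, 0.266]
contact_force: [1.7, -0.5, -0.3]
opening: 0.902
finger_force: 0.0
```

Run:
```python
from h import *
T=tilt(10.1,45,1)
go([.395,.363,.21],T)
```

```text
t 13.78 pos [0.4286 0.2988 0.2912] q [-1.21  0.47  0.4   2.22  1.09  0.27 -0.55] F [ 1.7 -0.5 -0.3] open 0.902
  dp [81.8 49.4 51.9] twist [-0.139 -0.233 -0.335] rows 1.7 2.3
```

{"api": "step_arm", "payload": {"motion": [{"dp": [27,16,17],"twist": [-0.046,-0.078,-0.112],"hand": 0.8},{"dp": [54,33,35],"twist": [-0.093,-0.155,-0.223],"hand": 0.8},{"dp": [82,49,52],"twist": [-0.139,-0.233,-0.335],"hand": 0.8},{"dp": [82,49,52],"twist": [-0.139,-0.233,-0.335],"hand": 0.8},{"dp": [82,49,52],"twist": [-0.139,-0.233,-0.335],"hand": 0.8}]}}

```text
clock: 14.4
tool_pos: [0.3925, 0.3651, 0.206]
eef_rot: [-0.084, 0.922, 0.035, 0.378]
contact_force: [0.4, -1.1, 0.4]
opening: 0.898
finger_force: 0.0
```

Run:
```python
from h import *
T=tilt(10.1,45,1)
wrist('w4',['lamp','lens','dock'])
s=dict(np.load('w4.npz')); P=wcloud(s); hsv=cv2.cvtColor(s['pixels'],cv2.COLOR_RGB2HSV).astype(int); H,S,V=hsv[...,0],hsv[...,1],hsv[...,2]
Q=P[(s['depth']>0)&(H>4)&(H<20)&(S>150)&(V>90)&(np.hypot(P[...,0]-.48,P[...,1]-.37)<.08)&(P[...,2]>.07)&(P[...,2]<.14)]
from scipy.optimize import least_squares
def f(p):
    a,e=np.radians([p[2],45]); d=np.array([np.cos(a)*np.cos(e),np.sin(a)*np.cos(e),np.sin(e)]); return np.linalg.norm(np.cross(Q-np.array([.475,p[0],p[1]]),d),axis=1)-.0135
o=least_squares(f,[.377,.09,10],loss='soft_l1',f_scale=.002); print(len(Q),o.x.round(4),np.median(abs(f(o.x))))
go([.479,.378,.101],T)
```

```text
lamp 0.77 [0.4291 0.5115 0.0282]
lamp 0.71 [0.4169 0.2173 0.0303]
lamp 0.64 [0.4883 0.3775 0.1225]
lens 0.91 [0.4122 0.2151 0.0306]
lens 0.73 [0.4307 0.5152 0.0333]
lens 0.69 [0.4848 0.3816 0.1176]
dock 0.96 [0.4196 0.3688 0.0135]
dock 0.68 [0.6115 0.0155 0.1372]
2047 [ 0.3778  0.0912 10.3866] 0.0003971203092464279
t 14.6 pos [0.3975 0.3598 0.2106] q [-1.25  0.73  0.13  2.43  2.22  0.72 -1.66] F [-0.3  0.5  0.3] open 0.9
  dp [ 18.5   4.4 136.5] twist [-0.006 -0.001 -0.007] rows 2.2 0.0
```

View pics/w4.png

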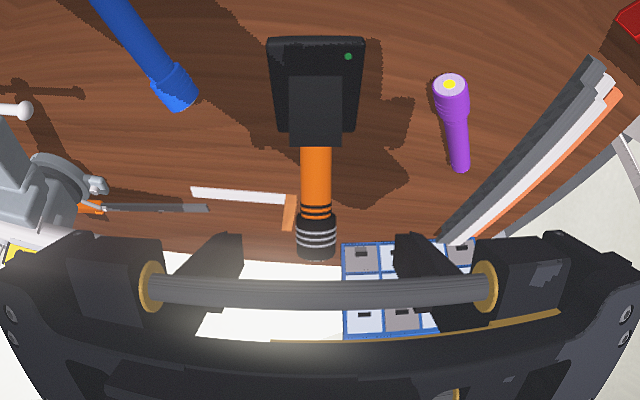

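The lamp hangs centred between the open fingers at (315,180), with the dock at (315,85). Going straight in.

{"api": "step_arm", "payload": {"motion": [{"dp": [10,2,40],"twist": [0,0,0],"hand": 0.8},{"dp": [18.5,4,80],"twist": [-0.006,0,-0.006],"hand": 0.6},{"dp": [18.5,4,115],"twist": [-0.006,0,-0.006],"hand": 0.6},{"dp": [18.5,4,130],"twist": [-0.006,0,-0.006],"hand": 0.4},{"dp": [18.5,4,130],"twist": [-0.006,0,-0.006],"hand": 0.2}]}}

```text
clock: 15.22
tool_pos: [0.475, 0.3759, 0.1062]
eef_rot: [-0.081, 0.92, 0.033, 0.381]
contact_force: [-0.0, 0.3, 0.5]
opening: 0.618
finger_force: 0.0
```

Run:
```python
from h import *
avg(2); go([.479,.378,.101],tilt(10.2,45,1))
```

```text
avg [0.474  0.3762 0.1066] std [0.0002 0.0001 0.0001] [ 0.0813 -0.9204 -0.0337 -0.381 ]
t 15.32 pos [0.4738 0.3762 0.1067] q [-1.06  0.98  0.07  2.29  2.42  0.83 -1.75] F [-0.7 -0.  -0.1] open 0.598
  dp [0.2 0.8 7.9] twist [-0.001 -0.    -0.001] rows 0.1 0.0
```

{"api": "step_arm", "payload": {"motion": [{"dp": [0,1,7.5],"twist": [0,0,0],"hand": 0},{"dp": [0,1,7.5],"twist": [0,0,0],"hand": -0.2},{"dp": [0,1,7.5],"twist": [0,0,0],"hand": -0.3},{"dp": [0,1,7.5],"twist": [0,0,0],"hand": -1},{"dp": [0,1,7.5],"twist": [0,0,0],"hand": -1}], "force": 25}}

```text
clock: 15.95
tool_pos: [0.4791, 0.3782, 0.1006]
eef_rot: [-0.082, 0.92, 0.034, 0.381]
contact_force: [-1.9, 0.5, 1.7]
opening: 0.292
finger_force: 24.7
```

{"api": "step_arm", "payload": {"motion": [{"dp": [0,0,0],"twist": [0,0,0],"hand": -1},{"dp": [0,0,0],"twist": [0,0,0],"hand": -1}]}}

```text
clock: 16.2
tool_pos: [0.4792, 0.3782, 0.1006]
eef_rot: [-0.082, 0.92, 0.034, 0.381]
contact_force: [-2.5, 1.0, 3.2]
opening: 0.291
finger_force: 24.6
```

{"api": "step_arm", "payload": {"motion": [{"dp": [-8,0,0],"twist": [0,0,0],"hand": -1},{"dp": [-20,0,0],"twist": [0,0,0],"hand": -1},{"dp": [-35,0,0],"twist": [0,0,0],"hand": -1},{"dp": [-55,0,0],"twist": [0,0,0],"hand": -1},{"dp": [-75,0,0],"twist": [0,0,0],"hand": -1}]}}

```text
clock: 16.82
tool_pos: [0.533, 0.3868, 0.1546]
eef_rot: [-0.081, 0.92, 0.033, 0.381]
contact_force: [-1.1, -0.9, -1.5]
opening: 0.295
finger_force: 24.9
```

{"api": "step_arm", "payload": {"motion": [{"dp": [-30,0,-20],"twist": [0,0,0],"hand": -1},{"dp": [-60,0,-50],"twist": [0,0,0],"hand": -1},{"dp": [-90,0,-80],"twist": [0,0,0],"hand": -1},{"dp": [-110,0,-100],"twist": [0,0,0],"hand": -1},{"dp": [-110,0,-100],"twist": [0,0,0],"hand": -1}]}}

```text
clock: 17.45
tool_pos: [0.5401, 0.3887, 0.3052]
eef_rot: [-0.08, 0.92, 0.035, 0.383]
contact_force: [0.2, 0.4, -2.5]
opening: 0.293
finger_force: 25.0
```

Run:
```python
from h import *
st=r.get_state(); print(st['q'].round(2),st['tool_pos'].round(4),st['finger_force'],st['opening'])
ims=[]
for c in ["scene","side"]:
    s=r.snapshot(c); M,t=cam_T(s)
    g=st['tool_pos']+R.from_quat(st['eef_rot']).apply([0,0,.003]); p=M.T@(g-t); u,v=int(s['cx']+s['fx']*p[0]/p[2]),int(s['cy']+s['fy']*p[1]/p[2]); print(u,v)
    y0=max(0,min(280,v-60)); x0=max(0,min(440,u-100)); ims.append(cv2.resize(s['pixels'][y0:y0+120,x0:x0+200,::-1],(500,300)))
cv2.imwrite('pics/drawn.png',np.vstack(ims))
```

```text
[-1.25  0.64  0.55  2.07  2.18  0.21 -1.29] [0.5401 0.3887 0.3052] 24.954568594694138 0.29263947036750304
443 151
303 78
```

View pics/drawn.png

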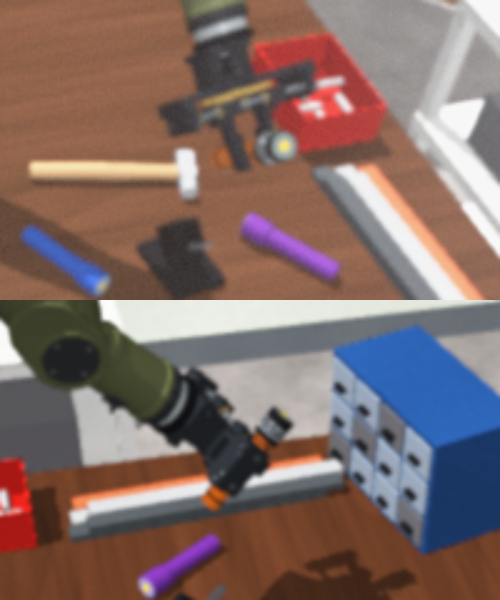

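The orange lamp is held clear of the empty dock (scene crop (260,150), side crop (245,455)). Spinning it half a turn about the tool axis.

{"api": "step_arm", "payload": {"motion": [{"dp": [0,0,0],"twist": [0,0,-0.17],"hand": -1},{"dp": [0,0,0],"twist": [0,0,-0.34],"hand": -1},{"dp": [0,0,0],"twist": [0,0,-0.52],"hand": -1},{"dp": [0,0,0],"twist": [0,0,-0.7],"hand": -1},{"dp": [0,0,0],"twist": [0,0,-0.87],"hand": -1}]}}

```text
clock: 18.18
tool_pos: [0.5381, 0.388, 0.2997]
eef_rot: [-0.465, 0.799, -0.131, 0.357]
contact_force: [-0.0, -0.6, -2.0]
opening: 0.296
finger_force: 25.0
```

{"api": "step_arm", "payload": {"motion": [{"dp": [0,0,0],"twist": [0,0,-0.17],"hand": -1},{"dp": [0,0,0],"twist": [0,0,-0.34],"hand": -1},{"dp": [0,0,0],"twist": [0,0,-0.52],"hand": -1},{"dp": [0,0,0],"twist": [0,0,-0.7],"hand": -1},{"dp": [0,0,0],"twist": [0,0,-0.87],"hand": -1}]}}

```text
clock: 18.8
tool_pos: [0.5381, 0.3881, 0.2996]
eef_rot: [0.758, -0.529, 0.27, -0.269]
contact_force: [0.7, -0.1, -1.9]
opening: 0.296
finger_force: 25.0
```

```bash
cat >> h.py <<'E'
V=np.array([.635,.027,.1855])
def final(a,e,L,g=.066,lead=.003):
    T=tilt(a,e,-1); d=-T[:,0]; G=V-(L+g)*d; return G-lead*T[:,2],T
E
python3 - <<'E'
from h import *
p,T=final(0,40,.14); print(p,T.round(2)); go(p,T)
E
```

```text
[0.76511611 0.027      0.34523352] [[ 0.64  0.    0.77]
 [ 0.   -1.    0.  ]
 [ 0.77 -0.   -0.64]]
t 18.8 pos [0.5381 0.3881 0.2996] q [-1.36  0.71  0.76  2.07  3.    0.13 -0.4 ] F [ 0.7 -0.1 -1.9] open 0.296
  dp [414.6 -74.2  80.9] twist [-0.043  0.163 -1.272] rows 6.9 6.9
```

{"api": "step_arm", "payload": {"motion": [{"dp": [30,-6,6],"twist": [0,0.02,-0.15],"hand": -1},{"dp": [75,-14,15],"twist": [-0.01,0.03,-0.3],"hand": -1},{"dp": [125,-22,24],"twist": [-0.015,0.05,-0.45],"hand": -1},{"dp": [175,-31,34],"twist": [-0.02,0.07,-0.6],"hand": -1},{"dp": [225,-40,44],"twist": [-0.025,0.09,-0.75],"hand": -1}]}}

```text
clock: 19.42
tool_pos: [0.6609, 0.1906, 0.3234]
eef_rot: [0.89, -0.23, 0.375, -0.119]
contact_force: [-0.4, -0.4, -1.2]
opening: 0.295
finger_force: 25.0
```

Run:
```python
from h import *
p,T=final(0,40,.14); go(p,T)
```

```text
t 19.43 pos [0.6609 0.1906 0.3234] q [-0.91  0.66  0.72  2.07  3.59  0.26  0.1 ] F [-0.4 -0.4 -1.2] open 0.295
  dp [158.8  99.9  53.7] twist [-0.022  0.073 -0.524] rows 3.1 2.8
```

{"api": "step_arm", "payload": {"motion": [{"dp": [40,25,13],"twist": [-0.005,0.018,-0.13],"hand": -1},{"dp": [80,50,27],"twist": [-0.01,0.036,-0.26],"hand": -1},{"dp": [120,75,40],"twist": [-0.016,0.055,-0.39],"hand": -1},{"dp": [148,93,50],"twist": [-0.02,0.07,-0.49],"hand": -1},{"dp": [159,100,54],"twist": [-0.022,0.073,-0.524],"hand": -1}]}}

```text
clock: 20.05
tool_pos: [0.7644, 0.0248, 0.3447]
eef_rot: [0.906, -0.003, 0.423, -0.0]
contact_force: [-0.3, 0.3, -1.0]
opening: 0.292
finger_force: 24.9
```

{"api": "step_arm", "payload": {"motion": [{"dp": [0,0,0],"twist": [0,0,0],"hand": -1},{"dp": [0,0,0],"twist": [0,0,0],"hand": -1},{"dp": [0,0,0],"twist": [0,0,0],"hand": -1},{"dp": [0,0,0],"twist": [0,0,0],"hand": -1}]}}

```text
clock: 20.55
tool_pos: [0.7644, 0.029, 0.3468]
eef_rot: [0.906, -0.002, 0.424, -0.002]
contact_force: [0.8, 0.5, -2.3]
opening: 0.291
finger_force: 24.9
```

Run:
```python
from h import *
from scipy.optimize import least_squares
pt,T=final(0,40,.14); go(pt,T)
p,M=avg(2)
G=p+.003*M[:,2]; d=-M[:,0]; print("assumed lens",(G+.066*d).round(4),"d",d.round(3))
ims=[]
for c in ["scene","side"]:
    s=r.snapshot(c); P=cloud(s); Mc,t=cam_T(s); hsv=cv2.cvtColor(s['pixels'],cv2.COLOR_RGB2HSV).astype(int); H,S,Vv=hsv[...,0],hsv[...,1],hsv[...,2]
    ok=(s['depth']>0); Q=P[ok&(H>4)&(H<20)&(S>140)&(Vv>90)&(np.linalg.norm(P-G,axis=-1)<.1)]
    print(c,len(Q),Q.mean(0).round(3), "dist to axis",np.percentile(np.linalg.norm(np.cross(Q-G,d),axis=1),[10,50,90]).round(4),"s",np.percentile((Q-G)@d,[2,98]).round(3))
    if len(Q)>40: print('  pca',np.linalg.svd(Q-Q.mean(0))[2][0].round(3))
    for th in ["vial","lens","level"]:
        for x in r.search_frame(c,th)[:2]: print(' ',th,round(x["score"],2),(Mc@np.array(x["at"])+t).round(3))
    q=Mc.T@(V-t); u,v=int(s['cx']+s['fx']*q[0]/q[2]),int(s['cy']+s['fy']*q[1]/q[2])
    ims.append(cv2.resize(s['pixels'][v-90:v+40,u-100:u+100,::-1],(460,299)))
cv2.imwrite('pics/fin.png',np.vstack(ims))
```

```text
t 20.55 pos [0.7644 0.029  0.3468] q [-0.55  0.71  0.71  1.9   4.01  0.4   0.41] F [ 0.8  0.5 -2.3] open 0.291
  dp [-0.7  2.   1.6] twist [-0.001 -0.003 -0.005] rows 0.0 0.0
avg [0.7644 0.0286 0.3469] std [0.     0.0001 0.    ] [ 0.9056 -0.0021  0.4241 -0.0014]
assumed lens [0.7245 0.0289 0.2943] d [-0.64   0.005 -0.768]
scene 170 [0.807 0.024 0.395] dist to axis [0.0054 0.0128 0.0154] s [-0.088 -0.005]
  pca [ 0.626 -0.021  0.78 ]
  vial 0.91 [ 0.642 -0.002  0.181]
  lens 0.67 [0.449 0.224 0.029]
  lens 0.54 [0.811 0.024 0.405]
  level 0.84 [ 0.644 -0.001  0.182]
side 257 [0.789 0.02  0.387] dist to axis [0.0104 0.0139 0.0178] s [-0.08  -0.009]
  pca [-0.73  -0.123 -0.672]
  vial 0.78 [0.629 0.014 0.19 ]
  vial 0.39 [0.792 0.015 0.385]
  lens 0.78 [0.41  0.201 0.025]
  lens 0.74 [0.791 0.019 0.385]
```

View pics/fin.png

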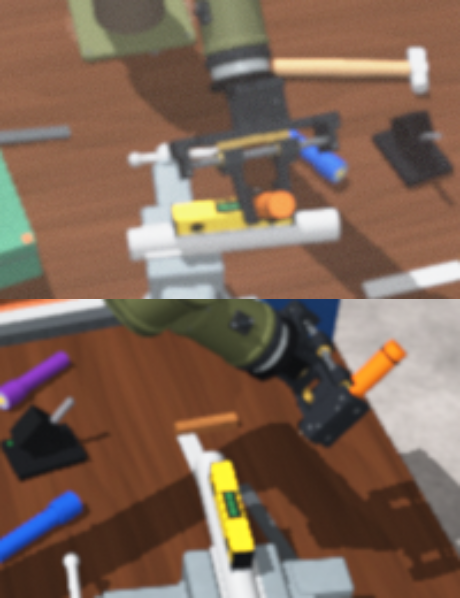

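The level still sits on the pipe with its vial visible (scene crop (228,205), side crop (232,503)). The lamp's tail points up and away (side crop (380,370)), so the lens faces the vial from about 14 cm. Small trim, then hand in.

{"api": "step_arm", "payload": {"motion": [{"dp": [0,1,1],"twist": [0,0,-0.002],"hand": -1},{"dp": [0,2,1.5],"twist": [0,-0.003,-0.005],"hand": -1},{"dp": [0,2,1.5],"twist": [0,-0.003,-0.005],"hand": -1},{"dp": [0,2,1.5],"twist": [0,-0.003,-0.005],"hand": -1},{"dp": [0,2,1.5],"twist": [0,-0.003,-0.005],"hand": -1}]}}

```text
clock: 21.68
tool_pos: [0.7657, 0.0258, 0.3459]
eef_rot: [0.906, -0.0, 0.423, -0.0]
contact_force: [-0.2, 0.7, -1.4]
opening: 0.294
finger_force: 24.9
```

Run:
```python
from h import *
p,M=avg(4); L=p+.003*M[:,2]-.066*M[:,0]; d=-M[:,0]; w=V-L
print("dist",np.linalg.norm(w).round(4),"angle deg",np.degrees(np.arccos(w@d/np.linalg.norm(w))).round(2),r.get_state()['qd'].round(3),r.get_state()['clock'])
print(r.finish_job())
```

```text
avg [0.7657 0.0258 0.3459] std [0. 0. 0.] [ 9.062e-01 -1.000e-04  4.228e-01 -0.000e+00]
dist 0.1409 angle deg 0.49 [ 0.001  0.002  0.001 -0.002  0.001  0.001  0.   ] 21.875
the job is handed in; nothing more can be done
None
```

I handed the job in at about 22 s: the level is balanced lengthwise on the pipe, and the arm is holding the orange lamp steady above it, with the lens computed to be about 14 cm from the vial and about 0.5° off aim.

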